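Load the condiment carousel and hold it with the red-lidded jar in front

ROBOT

A 6-joint arm with a two-finger parallel gripper is mounted at the origin on the work surface. World frame = base frame: x ahead of the robot, y to its left, z up, the work surface at z = 0. Lengths are in m, angles in rad, forces in N, time in s.
With the tool pointing down it reaches from about 0.25 to 0.775 m from the base axis. Payload 4 kg.
Tool frame: the origin (TCP) lies between the finger pads, 19 mm behind the fingertips; this is the grasp point; z points along the fingers, y is the line along which they close (so a half turn about z gives the same grasp; the last joint's range is limited). The gripper opens to 94 mm and grips with 3 to 60 N. Pads are 16 mm wide; open, the fingers measure 119 mm over their backs; the gripper's body (75 mm by 177 mm) begins 78 mm behind the grasp point.
Start: joints at [-1.213, 0.087, 1.371, -0, 1.684, -0.103], TCP at [0.245, -0.493, 0.224] pointing down, gripper open.
Joint ranges: [-3.1, 3.1], [-0.76, 2.03], [0.27, 2.55], [-1.08, 4.22], [0.17, 2.65], [-2.57, 2.57]. Speed limits (rad/s): [2.79, 2.79, 3.14, 3.14, 3.14, 3.14].

INTERFACE

Orientations are given as a 3x3 rotation matrix whose columns are the frame's x, y, z axes.
In Python, from plant import env, imaging, finish_job gives the robot as it stands. The module is installed in compiled form; this text tells all that it offers.
- The arm moves only by the tool step_arm, never from a script. Its argument "targets" is a list that holds one entry, the list of rows, each a list of 7 numbers: the shift along the world's x, y, z in m, then the turn, a rotation vector about the world's x, y, z in degrees, then the opening in per cent of the stroke, from 0 (shut) to 100 (fully open). A call has 1 to 10 rows; each row is the pose to reach, as a shift and turn from the pose commanded when the call began; what a row does not reach only later rows make up. A row lasts 1/12 s, in which the tool goes at most 41.7 mm and 7.16 degrees, less where a joint would pass 70% of its speed; a pose out of reach is approached as far as the arm can. A call with a gripper value outside its range is refused whole. The fingers move at their own pace and stop on an object; the grip force is fixed at half the most. Time passes only in rows, so rows that repeat a pose let the fingers close. It gives the time, the measured TCP pose, the force, the opening and the grip force at its end, in the units of the state.
- env.read_state(): the state, without advancing time (a new reading comes with each control period).
- imaging.get_image(name): name is "scene" or "side" or "wrist"; returns a dict with "color" (400x640x3 uint8, red, green, blue), "fx", "fy", "cx", "cy" (pixels), "D" ([k1, k2, p1, p2, k3] as OpenCV has them; the pictures are not rectified), "eye" and "orientation" of the camera in the world; the wrist camera has in their place "T_tool_cam" (4x4, takes a point from camera to tool coordinates, whose origin is the TCP and whose axes are the flange's). Camera axes: x right, y up, looking along -z (the intrinsics and any distortion apply to the point x, -y, -z); pixel columns grow to the right and rows downward; lengths in m; the calibration is good to about 2 mm. A picture is of the moment at which its call begins: read the wrist's pose just before it. There is no depth.
- finish_job(): hands the job in; it is judged then, once.
The state is a dict: "clock": time; "joint_pos": joint angles; "joint_velocities": joint speeds; "effort": joint torques, N m; "ee_pos": TCP position; "ee_rot": TCP orientation; "ft_force": force on the tool from outside, world axes, zero at the start; "ft_torque": the same for the moment, N m; "opening": finger opening in m; "gripper_force": force on a finger pad.
Only numpy, scipy, OpenCV 4.12 (cv2) and the standard library are available. Lean on these libraries where they do the work, as an engineer would, in place of code of your own. Each camera call takes 0.05 s, during which the arm holds its last target. There are 200 camera calls.

TASK

Put the two jars standing loose on the worktop, the yellow-lidded and the blue-lidded one, upright into the two empty compartments of the condiment carousel, one in each; set them down gently rather than dropping them, and leave the other jars in their compartments and the other things on the worktop where they are. Once both are in, turn the carousel until the red-lidded jar stands squarely in the middle of the stand's open front side. Finish gripping the carousel's centre knob between the fingers so that the turntable stays still with the red-lidded jar there: do not let go at the end.

Things in the scene. Friction and masses are not known exactly. Their poses are not given: they have to be found in the camera images.
- stand: Fixed square wooden stand, 284 mm a side, under the carousel; 10 mm thick rails 44 mm high on three sides; the fourth side, its front, is open. Origin: centre of the underside, on the worktop, on the turning axis. Its -x axis points out through the middle of the open front, which looks roughly towards the robot (turned up to 0.45 rad either way).
- carousel: White turntable, 244 mm across, on the stand; turns freely without stops (friction about 0.02 N m: stays where left, but a nudge turns it). Six equal wedge compartments, their middles 84 mm from the axis. Above the worktop: tray floor 18 mm, rim top 44 mm, divider tops 54 mm; rim and dividers 4 mm thick. Origin: on the axis, 10 mm above the worktop, 8 mm below the tray floor. Frame turns with it.
- knob: Round dark wooden knob fixed on the carousel's 24 mm thick centre post, 38 mm across, 30 mm tall; twisting it turns the carousel. Origin: centre of its underside on the turning axis, 112 mm above the worktop (top at 142 mm). The jars around it reach up to 103 mm, their near sides about 60 mm from the axis.
- cell_a (a point): Middle of the floor of one empty compartment of the carousel, 18 mm above the worktop, 84 mm from the axis (turns with the carousel). A jar put here has about 13 mm or more to spare all round.
- cell_b (a point): Middle of the floor of the other empty compartment, likewise. The two empty compartments have one filled compartment between them on one side.
- jar_yellow: Jar with the yellow lid, to be loaded; starts on the worktop. Glass jar, upright cylinder 46 mm across and 85 mm tall, about 0.15 to 0.31 kg; the screw lid is its top 16 mm, as wide as the glass. Origin: centre of its underside, z up.
- jar_blue: Jar with the blue lid, to be loaded; starts on the worktop. Glass jar, upright cylinder 46 mm across and 85 mm tall, about 0.15 to 0.31 kg; the screw lid is its top 16 mm, as wide as the glass. Origin: centre of its underside, z up.
- jar_red: Jar with the red lid, already in the carousel, to be brought to the front. Glass jar, upright cylinder 46 mm across and 85 mm tall, about 0.15 to 0.31 kg; the screw lid is its top 16 mm, as wide as the glass. Origin: centre of its underside, z up.
- jar_green: Jar with the green lid, already in the carousel; stays in its compartment. Glass jar, upright cylinder 46 mm across and 85 mm tall, about 0.15 to 0.31 kg; the screw lid is its top 16 mm, as wide as the glass. Origin: centre of its underside, z up.
- jar_white: Jar with the white lid, already in the carousel; stays in its compartment. Glass jar, upright cylinder 46 mm across and 85 mm tall, about 0.15 to 0.31 kg; the screw lid is its top 16 mm, as wide as the glass. Origin: centre of its underside, z up.
- jar_black: Jar with the black lid, already in the carousel; stays in its compartment. Glass jar, upright cylinder 46 mm across and 85 mm tall, about 0.15 to 0.31 kg; the screw lid is its top 16 mm, as wide as the glass. Origin: centre of its underside, z up.
- milk: White milk jug with a blue cap, 95 x 95 x 233 mm, on the worktop; not to be disturbed. Origin: centre of its underside.
- food_box: Clear food box with a grey lid, 122 x 172 x 60 mm; not to be disturbed. Origin: centre of its underside.
- sauce: Brown sauce bottle with a black cap, 62 mm across, 197 mm tall; not to be disturbed. Origin: centre of its underside.
- pepper: Green pepper, about 80 mm across, 92 mm tall; not to be disturbed. Origin: centre of its underside.
- eggs: Grey cardboard egg box, 110 x 160 x 74 mm; not to be disturbed. Origin: centre of its underside.
Things that resemble listed ones, but are neither listed nor needed, are in the scene too. There is more than one size of the jar_red; the one meant has the size given above.

How it is judged:
On the way, in this order (a step that is already met when the one before it is completed fails the run):
1. the yellow-lidded and the blue-lidded jar stand upright on the carousel's floor, one in each of the two empty compartments, and are let go (((horizontal distance between jar_yellow and cell_a below 0.04 m and horizontal distance between jar_blue and cell_b below 0.04 m) or (horizontal distance between jar_blue and cell_a below 0.04 m and horizontal distance between jar_yellow and cell_b below 0.04 m)) and z of jar_yellow in the frame of carousel between 0.004 and 0.014 m and angle between each of jar_yellow, jar_blue's own z axis and vertical below 0.12 rad and horizontal distance between each of jar_yellow, jar_blue and carousel below 0.105 m and z of jar_blue in the frame of carousel between 0.004 and 0.014 m and contact force between the fingers and jar_yellow below 0.2 N and contact force between the fingers and jar_blue below 0.2 N), for 0.2 s.
2. after that, the carousel is turned until the red-lidded jar is in the middle of the stand's open front (x of jar_red in the frame of stand below -0.05 m and y of jar_red in the frame of stand between -0.014 and 0.014 m and angular speed of carousel below 0.05 rad/s), for 0.2 s.
At the end, for the whole second after the job is handed in: Red-lidded jar within 14 mm of the middle line of the open front; carousel still (0.05 rad/s); knob gripped (over 3 N, TCP within 15 mm of its axis), loaded jars let go; yellow and blue jars upright on the floor of the empty compartments, one each; other jars upright in theirs (all of step 1 and all of step 2 and z of jar_red in the frame of carousel between 0.004 and 0.014 m and angle between each of jar_red, jar_green, jar_white, jar_black's own z axis and vertical below 0.12 rad and horizontal distance between each of jar_red, jar_green, jar_white, jar_black and carousel below 0.105 m and z of jar_green in the frame of carousel between 0.004 and 0.014 m and z of jar_white in the frame of carousel between 0.004 and 0.014 m and z of jar_black in the frame of carousel between 0.004 and 0.014 m and contact force between the fingers and knob above 3 N and horizontal distance between the grasp point and knob below 0.015 m and distance between the grasp point and knob below 0.043 m); the arm keeps its last pose, push and grip.
It fails at once if a jar is tipped over (leans more than 0.6 rad) (angle between any of jar_red, jar_green, jar_white, jar_black, jar_yellow, jar_blue's own z axis and vertical above 0.6 rad).
It fails at once if a jar to be loaded is dropped (falls out of the fingers at over 0.5 m/s, a fall of about 13 mm) ((linear speed of jar_yellow above 0.5 m/s and contact force between the fingers and jar_yellow below 0.05 N) or (linear speed of jar_blue above 0.5 m/s and contact force between the fingers and jar_blue below 0.05 N)).
It fails at once if a jar already in the carousel is lifted out of its compartment (z of any of jar_red, jar_green, jar_white, jar_black in the frame of carousel above 0.04 m).
It fails at once if another thing on the worktop is pushed more than 30 mm or knocked over (distance of any of milk, food_box, sauce, pepper, eggs from where it was at the start of the episode above 0.03 m or angle between any of milk, food_box, sauce, pepper, eggs's own z axis and vertical above 0.4 rad).
It also fails if it takes over 72 s, if anything falls off the work surface, if the arm or the gripper's body presses on something with over 40 N, if the wrist force passes 120 N, or if a joint passes its speed limit or range.

## Working session

There is one attempt and no reset: what is moved stays moved. The work goes in short steps, Python scripts to look and compute and a tool call to move; the robot and the scene stay as the last step left them, time stands still between calls to the robot, and variables do not carry over. Pictures are saved under pics/ and viewed, at most 10 in all, crops included, and the job is handed in when it is done.

Besides the shell and the picture viewer there is one more tool, called after ">>>" by a JSON object that holds its "name" and its "arguments". step_arm: Moves the arm, as the interface text tells. Its arguments: {"type":"object","properties":{"targets":{"type":"array"}},"required":["targets"]}

```bash
mkdir -p pics; cat > h.py <<'E'
import numpy as np,cv2
from plant import env,imaging
def cam(im,st=None):
    K=np.array([[im['fx'],0,im['cx']],[0,im['fy'],im['cy']],[0,0,1.]])
    if 'eye' in im: return K,np.array(im['D'],float),np.array(im['eye']),np.array(im['orientation'])
    T=np.array(im['T_tool_cam']);R=np.array(st['ee_rot'])
    return K,np.array(im['D'],float),np.array(st['ee_pos'])+R@T[:3,3],R@T[:3,:3]
def ray(c,uv):
    K,D,e,R=c
    p=cv2.undistortPoints(np.array(uv,float).reshape(-1,1,2),K,D).reshape(-1,2)
    return e,np.c_[p[:,0],-p[:,1],-np.ones(len(p))]@R.T
def onz(c,uv,z):
    e,d=ray(c,uv); return e+d*((z-e[2])/d[:,2])[:,None]
def proj(c,P):
    K,D,e,R=c
    q=(np.atleast_2d(P)-e)@R*[1,-1,-1]
    return cv2.projectPoints(q,np.zeros(3),np.zeros(3),K,D)[0].reshape(-1,2)
def get(n):
    st=env.read_state(); im=imaging.get_image(n); return im['color'],cam(im,st),st
def save(n,f):
    a,c,s=get(n); cv2.imwrite('pics/'+f,a[:,:,::-1]); return a,c,s
E
python3 - <<'E'
from h import *
for n in('scene','side','wrist'):
    a,c,s=save(n,n+'0.png'); print(n,c[2].round(3),c[3].round(2).tolist(),c[1],c[0][0,0])
print(s)
E
```

```text
scene [ 1.107 -0.979  1.23 ] [[0.84, -0.37, 0.39], [0.54, 0.6, -0.59], [-0.01, 0.7, 0.71]] [-0.01326493  0.          0.          0.          0.        ] 458.4252269035954
side [-0.183  0.687  1.189] [[-0.72, 0.52, -0.46], [-0.69, -0.53, 0.48], [0.01, 0.67, 0.75]] [-0.12236137  0.          0.          0.          0.        ] 509.8028954924052
wrist [ 0.309 -0.46   0.383] [[0.44, 0.87, 0.22], [-0.9, 0.43, 0.11], [-0.0, -0.25, 0.97]] [-0.03797772  0.          0.          0.          0.        ] 334.7555136067611
{'clock': 0.1, 'joint_pos': array([-1.21313894e+00,  8.78846951e-02,  1.37206639e+00, -2.87022583e-06,
        1.68360133e+00, -1.03129068e-01]), 'joint_velocities': array([-0.00088466, -0.0025104 , -0.00321965,  0.00084715, -0.00155925,
       -0.00170058]), 'effort': array([ 2.65979375e-03, -3.41252339e+01, -3.03301156e+01,  7.20659201e-02,
        3.04878491e-02, -8.89058674e-05]), 'ee_pos': array([ 0.24438251, -0.49222578,  0.22323785]), 'ee_rot': array([[ 8.95703288e-01,  4.44651713e-01, -6.88744364e-04],
       [ 4.44652202e-01, -8.95701431e-01,  1.83474288e-03],
       [ 1.98912250e-04, -1.94963692e-03, -9.99998080e-01]]), 'ft_force': array([ 0.84437461, -0.06355362, -0.08027738]), 'ft_torque': array([-0.00588935, -0.01150744, -0.00361634]), 'gripper_force': 0.0, 'opening': 0.09413930154356506}
```

View pics/scene0.png

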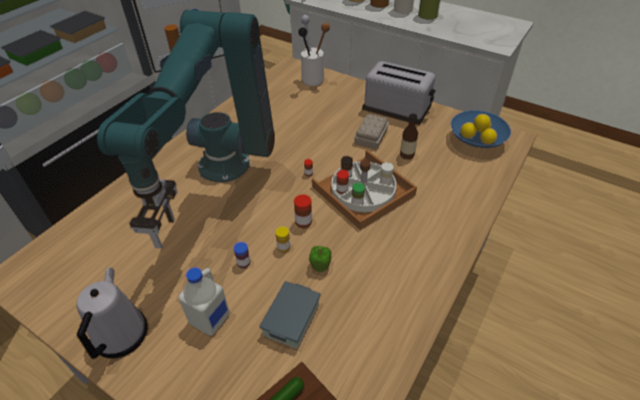

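View pics/side0.png

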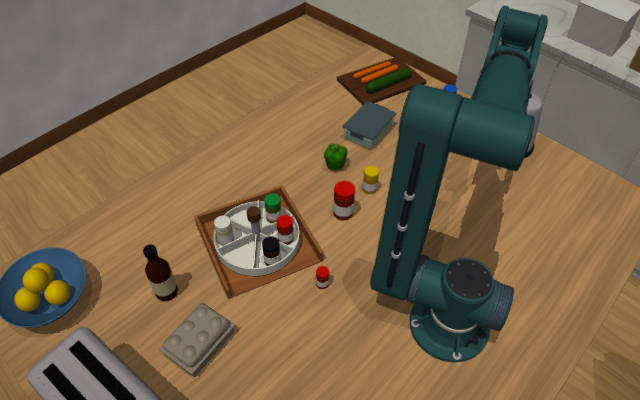

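The scene picture shows yellow at (283,238), blue at (242,254) (look-alike: milk cap (195,275)). Red candidates are large (303,210), small (308,166) and the one in the carousel (343,182). In the side picture the carousel jars are red (285,229), green (273,206), white (223,228) and black (271,250), with the knob at (254,214). The empty compartments are the two next to white.

```bash
cat >> h.py <<'E'
def mask(a,col):
    h=cv2.cvtColor(a,cv2.COLOR_RGB2HSV);H,S,V=[h[:,:,i].astype(int) for i in range(3)]
    m={'yellow':(abs(H-26)<6)&(S>190)&(V>110),'blue':(abs(H-115)<10)&(S>150)&(V>60),'red':((H<6)|(H>174))&(S>190)&(V>80),'green':(abs(H-60)<15)&(S>150)&(V>40)}[col]
    return m.astype(np.uint8)
def blobs(a,col,mn=25):
    n,l,s,c=cv2.connectedComponentsWithStats(mask(a,col))
    return [(s[i,0]+s[i,2]/2-.5,s[i,1]+s[i,3]/2-.5,s[i,4]) for i in range(1,n) if s[i,4]>=mn]
def tri(c1,u1,c2,u2):
    e1,d1=ray(c1,[u1]);e2,d2=ray(c2,[u2]);d1=d1[0]/np.linalg.norm(d1);d2=d2[0]/np.linalg.norm(d2)
    t=np.linalg.lstsq(np.c_[d1,-d2],e2-e1,rcond=None)[0];p,q=e1+d1*t[0],e2+d2*t[1]
    return (p+q)/2,np.linalg.norm(p-q)
E
python3 - <<'E'
from h import *
A,c1,_=get('scene');B,c2,_=get('side')
for col in('yellow','blue','red','green'):
    P=blobs(A,col);Q=blobs(B,col)
    print(col,P if len(P)<6 else len(P),len(Q))
    for p in P:
        for q in Q:
            X,r=tri(c1,p[:2],c2,q[:2])
            if r<.012 and 0<X[2]<.25: print('  ',p,q,X.round(3),r.round(4))
b=cv2.resize(B[170:310,170:350],None,fx=4,fy=4,interpolation=cv2.INTER_CUBIC)
cv2.imwrite('pics/crop1.png',b[:,:,::-1])
for n,c,p in(('scene',c1,[(315,183),(359,223),(415,188),(370,155)]),('side',c2,[(195,220),(285,190),(322,258),(230,297)])):
    print(n,onz(c,p,.044).round(3).tolist())
E
```

```text
yellow [(np.float64(485.5), np.float64(127.5), np.int32(259)), (np.float64(468.5), np.float64(128.5), np.int32(121)), (np.float64(282.0), np.float64(232.0), np.int32(112))] 3
   (np.float64(485.5), np.float64(127.5), np.int32(259)) (np.float64(32.0), np.float64(286.0), np.int32(827)) [0.837 0.716 0.064] 0.0007
   (np.float64(468.5), np.float64(128.5), np.int32(121)) (np.float64(54.5), np.float64(291.5), np.int32(379)) [0.779 0.678 0.061] 0.0029
   (np.float64(282.0), np.float64(232.0), np.int32(112)) (np.float64(371.0), np.float64(173.0), np.int32(156)) [ 0.457 -0.218  0.078] 0.0008
blue [(np.float64(240.0), np.float64(248.0), np.int32(113)), (np.float64(194.0), np.float64(274.5), np.int32(158)), (np.float64(217.5), np.float64(313.5), np.int32(160))] 1
   (np.float64(194.0), np.float64(274.5), np.int32(158)) (np.float64(450.0), np.float64(88.5), np.int32(77)) [ 0.432 -0.563  0.23 ] 0.0012
red [(np.float64(308.0), np.float64(162.0), np.int32(40)), (np.float64(342.5), np.float64(174.5), np.int32(88)), (np.float64(302.0), np.float64(202.0), np.int32(201))] 3
   (np.float64(308.0), np.fl
[... 384 characters left out ...]
3
green [(np.float64(34.0), np.float64(52.5), np.int32(345)), (np.float64(358.0), np.float64(187.0), np.int32(58)), (np.float64(319.5), np.float64(254.0), np.int32(176)), (np.float64(286.5), np.float64(388.5), np.int32(364))] 3
   (np.float64(358.0), np.float64(187.0), np.int32(58)) (np.float64(271.5), np.float64(200.5), np.int32(195)) [0.576 0.082 0.1  ] 0.0024
   (np.float64(319.5), np.float64(254.0), np.int32(176)) (np.float64(335.5), np.float64(156.5), np.int32(411)) [ 0.601 -0.215  0.054] 0.0001
scene [[0.4, 0.067, 0.044], [0.64, -0.022, 0.044], [0.731, 0.241, 0.044], [0.499, 0.322, 0.044]]
side [[0.72, 0.259, 0.044], [0.618, -0.006, 0.044], [0.363, 0.098, 0.044], [0.448, 0.352, 0.044]]
```

View pics/crop1.png

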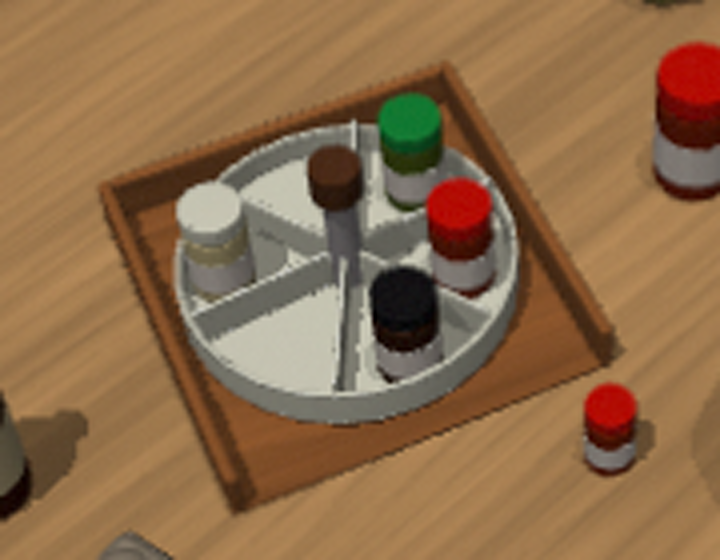

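The close crop shows the stand's open side at the bottom edge, crop (245,510)–(617,360). The red jar meant is at crop (459,235); the small one (610,428) and the large one (690,120) are decoys. The empty compartments are crop (280,200) and (285,350), both beside white.

```bash
python3 - <<'E'
from h import *
A,c1,_=get('scene');B,c2,_=get('side')
f=lambda P:(np.array(P,float)-1.5)/4+170
bk=onz(c2,f([(103,187),(447,64)]),.044);fr=onz(c2,f([(235,490),(612,338)]),.044);fb=onz(c2,f([(240,512),(619,360)]),.0)
print('back',bk.round(3),'front',fr.round(3),'bottom',fb.round(3))
for n,v in(('backrail',bk[0]-bk[1]),('left',bk[0]-fr[0]),('right',bk[1]-fr[1]),('fb',fb[0]-fb[1])):print(n,np.linalg.norm(v).round(3),np.degrees(np.arctan2(v[1],v[0])).round(1))
print('knob',onz(c2,f([(335,162)]),.142),'lids: w,g,r,k',onz(c2,f([(210,200),(411,111),(459,199),(404,288)]),.103).round(3).tolist())
print('blue',onz(c1,[(240,248)],.077),'sauce',onz(c2,[(165,293)],.02), 'eggs',onz(c2,[(200,330)],.05),'milk',onz(c1,[(205,325)],0))
b=cv2.resize(A[145:235,300:430],None,fx=6,fy=6,interpolation=cv2.INTER_CUBIC)
cv2.imwrite('pics/crop2.png',b[:,:,::-1])
E
```

```text
back [[ 0.731  0.25   0.044]
 [ 0.639 -0.011  0.044]] front [[0.462 0.346 0.044]
 [0.37  0.087 0.044]] bottom [[0.471 0.341 0.   ]
 [0.375 0.074 0.   ]]
backrail 0.276 70.7
left 0.285 -19.6
right 0.286 -20.0
fb 0.284 70.2
knob [[0.55713014 0.16381037 0.142     ]] lids: w,g,r,k [[0.621, 0.228, 0.103], [0.582, 0.075, 0.103], [0.498, 0.107, 0.103], [0.469, 0.185, 0.103]]
blue [[ 0.38105938 -0.34452449  0.077     ]] sauce [[0.59431276 0.46056403 0.02      ]] eggs [[0.42505582 0.46671363 0.05      ]] milk [[ 0.43168249 -0.58558177  0.        ]]
```

>>> {"name": "step_arm", "arguments": {"targets": [[[0.03,0.03,0,0,0,0,100],[0.06,0.065,0,0,0,0,100],[0.09,0.095,0,0,0,0,100],[0.12,0.13,0,0,0,0,100],[0.136,0.148,0,0,0,0,100],[0.136,0.148,0,0,0,0,100],[0.136,0.148,0,0,0,0,100]]]}}

```text
clock: 0.93
ee_pos: [0.3815, -0.3434, 0.2245]
ee_rot: [[0.894, 0.448, -0.0], [0.448, -0.894, -0.001], [-0.0, 0.001, -1.0]]
ft_force: [-0.0, -0.5, 0.4]
opening: 0.0938
gripper_force: 0.0
```

```bash
python3 - <<'E'
from h import *
a,c,s=save('wrist','w1.png')
B,c2,_=get('side');print(s['ee_pos'],s['joint_pos'])
for col in('blue','yellow'):
  for p in blobs(a,col,100):
    print(col,p,onz(c,[p[:2]],.080))
    for q in blobs(B,col): print('  ',q,*tri(c,p[:2],c2,q[:2]))
E
```

```text
[ 0.38152288 -0.34342572  0.2244721 ] [-8.43087151e-01  4.94320444e-03  1.45597777e+00 -4.55205545e-04
  1.68018251e+00  2.63067121e-01]
blue (np.float64(325.0), np.float64(196.0), np.int32(1867)) [[ 0.38649194 -0.34405451  0.08      ]]
yellow (np.float64(232.5), np.float64(56.0), np.int32(2411)) [[ 0.46040213 -0.21892976  0.08      ]]
   (np.float64(371.0), np.float64(173.0), np.int32(159)) [ 0.45927284 -0.21862326  0.07673021] 0.0028666834378939664
   (np.float64(32.0), np.float64(286.0), np.int32(838)) [0.60971384 0.27685493 0.0229083 ] 0.958387951447052
   (np.float64(54.5), np.float64(291.5), np.int32(386)) [ 0.62968099  0.27260472 -0.07464611] 0.9072813475926045
```

View pics/w1.png

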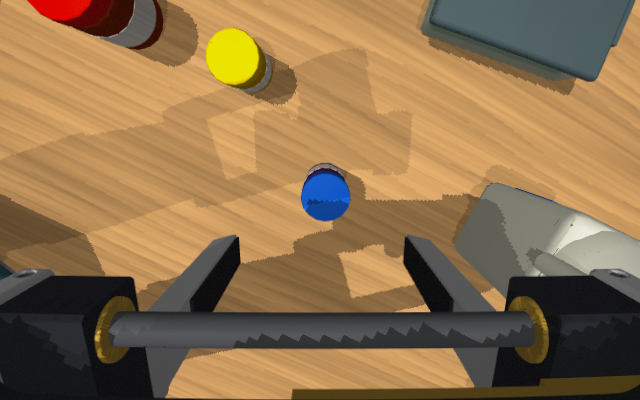

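The blue lid is at (325,196) between the fingers, with yellow at (235,56). Blue comes out at about (0.385,-0.344), which agrees with the scene view.

>>> {"name": "step_arm", "arguments": {"targets": [[[0.0035,-0.001,-0.04,0,0,0,100],[0.0035,-0.001,-0.08,0,0,0,100],[0.0035,-0.001,-0.115,0,0,0,100],[0.0035,-0.001,-0.14,0,0,0,100],[0.0035,-0.001,-0.154,0,0,0,100],[0.0035,-0.001,-0.154,0,0,0,100],[0.0035,-0.001,-0.154,0,0,0,40],[0.0035,-0.001,-0.154,0,0,0,30],[0.0035,-0.001,-0.154,0,0,0,30],[0.0035,-0.001,-0.154,0,0,0,30]]]}}

```text
clock: 1.87
ee_pos: [0.3847, -0.3469, 0.0722]
ee_rot: [[0.896, 0.444, 0.002], [0.444, -0.896, -0.003], [0.001, 0.004, -1.0]]
ft_force: [0.0, 0.2, 1.4]
opening: 0.0709
gripper_force: 0.0
```

>>> {"name": "step_arm", "arguments": {"targets": [[[0,0,0,0,0,0,30],[0,0,0,0,0,0,30],[0,0,0,0,0,0,30]]]}}

```text
clock: 2.12
ee_pos: [0.3843, -0.3458, 0.0708]
ee_rot: [[0.896, 0.445, 0.001], [0.445, -0.896, -0.001], [0.0, 0.001, -1.0]]
ft_force: [-0.3, -0.8, 0.3]
opening: 0.0505
gripper_force: 0.0
```

>>> {"name": "step_arm", "arguments": {"targets": [[[0,0,0,0,0,0,20],[0,0,0,0,0,0,20],[0,0,0,0,0,0,20],[0,0,0,0,0,0,20]]]}}

```text
clock: 2.45
ee_pos: [0.3842, -0.3458, 0.0706]
ee_rot: [[0.896, 0.445, 0.0], [0.445, -0.896, -0.0], [0.0, 0.001, -1.0]]
ft_force: [0.8, 0.0, 1.6]
opening: 0.0451
gripper_force: 30.0
```

>>> {"name": "step_arm", "arguments": {"targets": [[[0,0,0.02,0,0,0,20],[0,0,0.06,0,0,0,20],[0,0,0.1,0,0,0,20],[0,0,0.14,0,0,0,20],[0.01,0.02,0.17,0,0,7,20],[0.03,0.05,0.18,0,0,14,20],[0.05,0.085,0.18,0,0,21,20],[0.07,0.12,0.18,0,0,28,20],[0.09,0.155,0.18,0,0,35,20],[0.11,0.19,0.18,0,0,42,20]]]}}

```text
clock: 3.28
ee_pos: [0.4943, -0.1538, 0.2496]
ee_rot: [[0.363, 0.932, -0.001], [0.932, -0.363, 0.0], [0.0, -0.001, -1.0]]
ft_force: [1.4, 0.3, -1.5]
opening: 0.0458
gripper_force: 30.0
```

>>> {"name": "step_arm", "arguments": {"targets": [[[0.02,0.035,0,0,0,6,20],[0.035,0.07,0,0,0,6,20],[0.05,0.105,0,0,0,6,20],[0.065,0.14,0,0,0,6,20],[0.08,0.175,0,0,0,6,20],[0.09,0.2,0,0,0,6,20],[0.09,0.2,0,0,0,6,20],[0.09,0.2,0,0,0,6,20]]]}}

```text
clock: 3.95
ee_pos: [0.5838, 0.0456, 0.2488]
ee_rot: [[0.266, 0.964, -0.003], [0.964, -0.266, -0.001], [-0.001, -0.003, -1.0]]
ft_force: [-0.6, 0.3, -0.6]
opening: 0.0456
gripper_force: 30.0
```

```bash
python3 - <<'E'
from h import *
a,c,s=save('wrist','w2.png');print(s['ee_pos'],s['joint_pos'].round(2),s['opening'])
for col in('red','green'):
  for p in blobs(a,col,100): print(col,p,onz(c,[p[:2]],.1))
E
```

```text
[0.58381563 0.04559195 0.248755  ] [-0.02  0.17  1.24 -0.    1.74  0.25] 0.04563129887599359
red (np.float64(212.5), np.float64(157.0), np.int32(2021)) [[0.49732656 0.11133518 0.1       ]]
red (np.float64(67.5), np.float64(172.0), np.int32(974)) [[0.35780476 0.13622714 0.1       ]]
red (np.float64(256.5), np.float64(362.5), np.int32(260)) [[ 0.46593153 -0.11174758  0.1       ]]
green (np.float64(305.5), np.float64(163.5), np.int32(1878)) [[0.57836062 0.08245499 0.1       ]]
green (np.float64(382.5), np.float64(368.5), np.int32(946)) [[ 0.59703737 -0.15597276  0.1       ]]
```

View pics/w2.png

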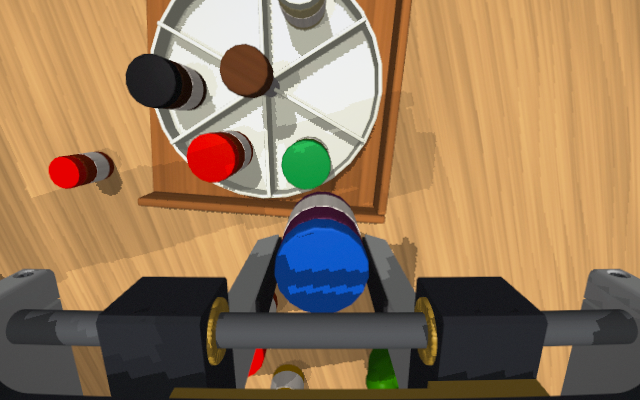

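The held blue jar is upright at (320,265). The carousel has its knob at (246,70), and the empty wedges are centred near (335,85) and (215,25). Divider ends are near (372,21), (365,140), (268,190) and (163,28).

```bash
python3 - <<'E'
from h import *
a,c,s=get('wrist')
k=onz(c,[(246,70)],.142)[0];d=onz(c,[(366,25),(365,140),(268,188),(168,31)],.054)
# rim outer right edge & mid line: circle fit from bottom/right rim points at z=.044
r=onz(c,[(382,90),(378,65),(372,130),(345,165),(310,190)],.044)
print('knob',k.round(4));
o=np.array([.556,.165])
for oo in(o,k[:2]):print(oo,np.degrees(np.arctan2(*(d[:,:2]-oo).T[::-1])).round(1),np.linalg.norm(d[:,:2]-oo,axis=1).round(3),np.linalg.norm(r[:,:2]-oo,axis=1).round(3))
for h,f,b in ((.103,0,0),):
  print('lids r,g,k top',onz(c,[(215,157),(305,163),(154,81)],.103).round(4))
E
```

```text
knob [0.5584 0.1654 0.142 ]
[0.556 0.165] [  12.5  -43.8 -105.1  135.6] [0.116 0.118 0.107 0.105] [0.122 0.118 0.122 0.119 0.12 ]
[0.55837364 0.16537911] [  12.6  -44.8 -106.3  136.7] [0.113 0.117 0.108 0.107] [0.12  0.116 0.12  0.118 0.12 ]
lids r,g,k top [[0.5005 0.1096 0.103 ]
 [0.5783 0.082  0.103 ]
 [0.4712 0.187  0.103 ]]
```

>>> {"name": "step_arm", "arguments": {"targets": [[[0.018,0.033,0,0,0,0,20],[0.036,0.066,0,0,0,0,20],[0.054,0.098,0,0,0,0,20],[0.054,0.098,-0.03,0,0,0,20],[0.054,0.098,-0.07,0,0,0,20],[0.054,0.098,-0.11,0,0,0,20],[0.054,0.098,-0.14,0,0,0,20],[0.054,0.098,-0.15,0,0,0,20],[0.054,0.098,-0.155,0,0,0,20],[0.054,0.098,-0.157,0,0,0,20]]]}}

```text
clock: 4.88
ee_pos: [0.6384, 0.1412, 0.0938]
ee_rot: [[0.27, 0.963, 0.001], [0.963, -0.27, -0.0], [0.0, 0.001, -1.0]]
ft_force: [-0.1, -0.4, -1.4]
opening: 0.0458
gripper_force: 30.0
```

>>> {"name": "step_arm", "arguments": {"targets": [[[0,0,-0.001,0,0,0,20],[0,0,-0.002,0,0,0,20],[0,0,-0.002,0,0,0,20]]]}}

```text
clock: 5.13
ee_pos: [0.6395, 0.1424, 0.094]
ee_rot: [[0.269, 0.963, 0.005], [0.963, -0.269, 0.001], [0.002, 0.004, -1.0]]
ft_force: [0.2, 0.3, -1.6]
opening: 0.0453
gripper_force: 30.0
```

>>> {"name": "step_arm", "arguments": {"targets": [[[0,0,0,0,0,0,20],[0,0,-0.001,0,0,0,20],[0,0,-0.001,0,0,0,20]]]}}

```text
clock: 5.38
ee_pos: [0.6383, 0.1425, 0.0908]
ee_rot: [[0.269, 0.963, 0.001], [0.963, -0.269, 0.0], [0.0, 0.001, -1.0]]
ft_force: [0.4, 0.5, -1.2]
opening: 0.0455
gripper_force: 30.0
```

```bash
python3 - <<'E'
from h import *
s=env.read_state();print(s)
B,c2,_=get('side')
cv2.imwrite('pics/s2.png',cv2.resize(B[160:310,160:360],None,fx=4,fy=4,interpolation=cv2.INTER_CUBIC)[:,:,::-1])
E
```

```text
{'clock': 5.3833, 'joint_pos': array([ 1.33017598e-01,  3.72403588e-01,  1.29443455e+00, -8.24109191e-05,
        1.47378871e+00,  4.05064194e-01]), 'joint_velocities': array([-6.95055017e-06,  5.77682679e-03,  6.27581141e-03,  1.63542808e-03,
        2.61238363e-03,  8.64323767e-05]), 'effort': array([-2.74017162e-02, -4.63452888e+01, -3.03389025e+01,  7.61481025e-02,
       -5.35117672e-02,  5.65196042e-04]), 'ee_pos': array([0.63827316, 0.14248286, 0.0908248 ]), 'ee_rot': array([[ 2.68695528e-01,  9.63224676e-01,  9.68158910e-04],
       [ 9.63225114e-01, -2.68695698e-01,  4.67926340e-05],
       [ 3.05211954e-04,  9.19982005e-04, -9.99999530e-01]]), 'ft_force': array([ 0.36446083,  0.48065567, -1.2033494 ]), 'ft_torque': array([ 0.00439145, -0.04685222,  0.0133858 ]), 'gripper_force': 29.997117519378662, 'opening': 0.04547596588848171}
```

View pics/s2.png

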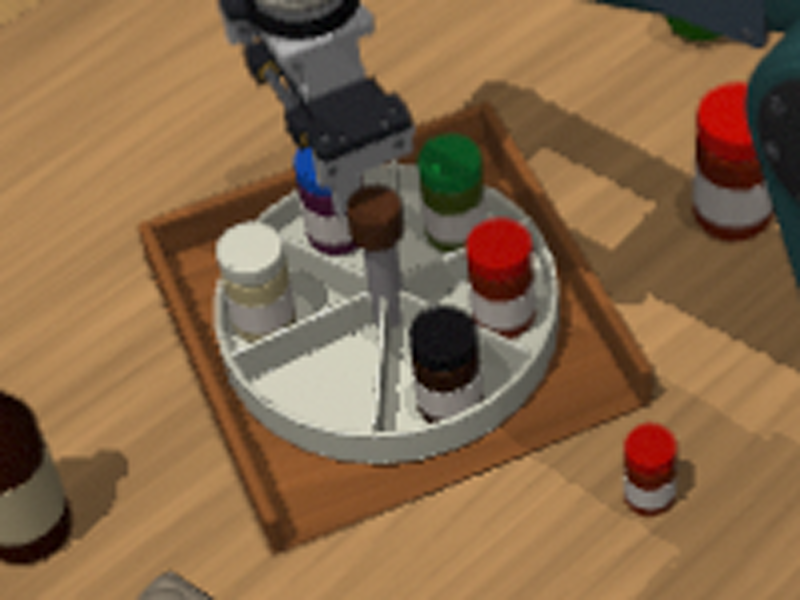

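The blue jar stands over the far empty compartment, crop (330,210), with nothing disturbed. I'll lower it the last 2 mm until contact.

>>> {"name": "step_arm", "arguments": {"targets": [[[0,0,-0.0005,0,0,0,20],[0,0,-0.001,0,0,0,20],[0,0,-0.0015,0,0,0,20],[0,0,-0.002,0,0,0,20],[0,0,-0.002,0,0,0,20],[0,0,-0.002,0,0,0,20]]]}}

```text
clock: 5.93
ee_pos: [0.638, 0.1424, 0.0886]
ee_rot: [[0.269, 0.963, 0.0], [0.963, -0.269, 0.0], [0.0, 0.0, -1.0]]
ft_force: [-0.6, 0.4, 0.6]
opening: 0.0458
gripper_force: 30.0
```

>>> {"name": "step_arm", "arguments": {"targets": [[[0,0,-0.001,0,0,0,20],[0,0,-0.001,0,0,0,20],[0,0,-0.001,0,0,0,20],[0,0,-0.001,0,0,0,50],[0,0,-0.001,0,0,0,55],[0,0,-0.001,0,0,0,62],[0,0,-0.001,0,0,0,68],[0,0,-0.001,0,0,0,68]]]}}

```text
clock: 6.6
ee_pos: [0.6381, 0.1423, 0.0868]
ee_rot: [[0.269, 0.963, -0.0], [0.963, -0.269, -0.0], [-0.0, -0.0, -1.0]]
ft_force: [0.1, -0.9, -1.0]
opening: 0.0632
gripper_force: 0.0
```

>>> {"name": "step_arm", "arguments": {"targets": [[[0,0,0.03,0,0,0,68],[0,0,0.07,0,0,0,68],[0,0,0.11,0,0,0,75],[0,0,0.145,0,0,0,85],[-0.015,-0.03,0.16,0,0,0,100],[-0.03,-0.065,0.16,0,0,0,100],[-0.05,-0.1,0.16,0,0,0,100],[-0.07,-0.135,0.16,0,0,0,100],[-0.085,-0.17,0.16,0,0,0,100],[-0.1,-0.205,0.16,0,0,0,100]]]}}

```text
clock: 7.43
ee_pos: [0.537, -0.064, 0.2474]
ee_rot: [[0.268, 0.963, 0.001], [0.963, -0.268, -0.0], [-0.0, 0.001, -1.0]]
ft_force: [0.6, -0.9, 0.0]
opening: 0.0942
gripper_force: 0.0
```

>>> {"name": "step_arm", "arguments": {"targets": [[[-0.015,-0.035,0,0,0,0,100],[-0.03,-0.07,0,0,0,0,100],[-0.05,-0.105,0,0,0,0,100],[-0.065,-0.13,0,0,0,0,100],[-0.079,-0.157,0,0,0,0,100],[-0.079,-0.157,0,0,0,0,100],[-0.079,-0.157,0,0,0,0,100],[-0.079,-0.157,0,0,0,0,100]]]}}

```text
clock: 8.1
ee_pos: [0.4593, -0.2193, 0.2473]
ee_rot: [[0.269, 0.963, 0.0], [0.963, -0.269, 0.001], [0.001, 0.0, -1.0]]
ft_force: [-0.4, 0.6, -0.5]
opening: 0.0939
gripper_force: 0.0
```

```bash
python3 - <<'E'
from h import *
a,c,s=get('wrist');print(s['ee_pos'],s['opening'])
for p in blobs(a,'yellow',100):print(p,onz(c,[p[:2]],.083))
A,c1,_=get('scene');B,c2,_=get('side')
for col in('blue','red','green'):
  for p in blobs(A,col,20):
    for q in blobs(B,col,20):
        X,r=tri(c1,p[:2],c2,q[:2])
        if r<.01 and 0<X[2]<.25: print(col,X.round(3),r.round(4))
E
```

```text
[ 0.45928397 -0.21931542  0.24726656] 0.0938524712833675
(np.float64(321.5), np.float64(194.0), np.int32(1757)) [[ 0.45996201 -0.21717241  0.083     ]]
blue [0.637 0.145 0.099] 0.0017
red [0.323 0.139 0.061] 0.0016
red [0.493 0.111 0.098] 0.0001
red [ 0.452 -0.089  0.103] 0.0031
green [0.575 0.082 0.099] 0.0007
green [ 0.601 -0.215  0.054] 0.0001
```

>>> {"name": "step_arm", "arguments": {"targets": [[[0.001,0.001,-0.04,0,0,0,100],[0.001,0.001,-0.08,0,0,0,100],[0.001,0.001,-0.12,0,0,0,100],[0.001,0.001,-0.15,0,0,0,100],[0.001,0.001,-0.17,0,0,0,100],[0.001,0.001,-0.177,0,0,0,100],[0.001,0.001,-0.177,0,0,0,60],[0.001,0.001,-0.177,0,0,0,20],[0.001,0.001,-0.177,0,0,0,20],[0.001,0.001,-0.177,0,0,0,20]]]}}

```text
clock: 9.08
ee_pos: [0.4616, -0.2193, 0.0727]
ee_rot: [[0.269, 0.963, 0.004], [0.963, -0.269, -0.002], [-0.001, 0.004, -1.0]]
ft_force: [-0.2, 0.0, -0.5]
opening: 0.0707
gripper_force: 0.0
```

>>> {"name": "step_arm", "arguments": {"targets": [[[0,0,0,0,0,0,20],[0,0,0,0,0,0,20],[0,0,0,0,0,0,20],[0,0,0,0,0,0,20],[0,0,0,0,0,0,20],[0,0,0,0,0,0,20]]]}}

```text
clock: 9.58
ee_pos: [0.4601, -0.2188, 0.0707]
ee_rot: [[0.269, 0.963, 0.0], [0.963, -0.269, -0.0], [-0.0, 0.0, -1.0]]
ft_force: [-0.7, -0.8, 1.9]
opening: 0.0454
gripper_force: 30.0
```

>>> {"name": "step_arm", "arguments": {"targets": [[[0,0,0.02,0,0,0,20],[0,0,0.06,0,0,0,20],[0,0,0.1,0,0,0,20],[0,0,0.14,0,0,0,20],[0.005,0.02,0.17,0,0,-7,20],[0.01,0.06,0.18,0,0,-14,20],[0.016,0.1,0.18,0,0,-21,20],[0.022,0.14,0.18,0,0,-28,20],[0.028,0.18,0.18,0,0,-35,20],[0.034,0.22,0.18,0,0,-42,20]]]}}

```text
clock: 10.42
ee_pos: [0.4911, -0.0156, 0.2491]
ee_rot: [[0.814, 0.581, -0.002], [0.581, -0.814, 0.0], [-0.001, -0.001, -1.0]]
ft_force: [1.0, -0.2, -3.6]
opening: 0.0456
gripper_force: 30.0
```

>>> {"name": "step_arm", "arguments": {"targets": [[[0.007,0.04,0,0,0,-6,20],[0.014,0.08,0,0,0,-12,20],[0.021,0.12,0,0,0,-18,20],[0.028,0.16,0,0,0,-18,20],[0.035,0.2,0,0,0,-18,20],[0.042,0.235,0,0,0,-18,20],[0.042,0.246,0,0,0,-18,20],[0.042,0.246,0,0,0,-18,20],[0.042,0.246,0,0,0,-18,20]]]}}

```text
clock: 11.17
ee_pos: [0.5331, 0.2286, 0.2488]
ee_rot: [[0.952, 0.307, -0.003], [0.307, -0.952, -0.002], [-0.003, 0.001, -1.0]]
ft_force: [-0.0, -0.3, -2.6]
opening: 0.0455
gripper_force: 30.0
```

>>> {"name": "step_arm", "arguments": {"targets": [[[0.003,0.018,0,0,0,0,20],[0.003,0.018,-0.03,0,0,0,20],[0.003,0.018,-0.07,0,0,0,20],[0.003,0.018,-0.11,0,0,0,20],[0.003,0.018,-0.14,0,0,0,20],[0.003,0.018,-0.152,0,0,0,20],[0.003,0.018,-0.154,0,0,0,20],[0.003,0.018,-0.155,0,0,0,20],[0.003,0.018,-0.156,0,0,0,20],[0.003,0.018,-0.156,0,0,0,20]]]}}

```text
clock: 12.0
ee_pos: [0.5385, 0.2469, 0.0974]
ee_rot: [[0.952, 0.306, 0.005], [0.306, -0.952, 0.002], [0.005, 0.0, -1.0]]
ft_force: [-0.3, -1.1, -3.4]
opening: 0.0455
gripper_force: 30.0
```

>>> {"name": "step_arm", "arguments": {"targets": [[[0,0,-0.001,0,0,0,20],[0,0,-0.001,0,0,0,20],[0,0,-0.002,0,0,0,20],[0,0,-0.002,0,0,0,20],[0,0,-0.002,0,0,0,20],[0,0,-0.002,0,0,0,20]]]}}

```text
clock: 12.5
ee_pos: [0.5365, 0.2468, 0.0923]
ee_rot: [[0.952, 0.306, -0.0], [0.306, -0.952, -0.0], [-0.0, 0.0, -1.0]]
ft_force: [-1.3, -0.5, -3.1]
opening: 0.0456
gripper_force: 30.0
```

>>> {"name": "step_arm", "arguments": {"targets": [[[0,0,-0.001,0,0,0,20],[0,0,-0.002,0,0,0,20],[0,0,-0.003,0,0,0,20],[0,0,-0.0035,0,0,0,20],[0,0,-0.004,0,0,0,20],[0,0,-0.004,0,0,0,20],[0,0,-0.004,0,0,0,20]]]}}

```text
clock: 13.08
ee_pos: [0.5368, 0.2468, 0.0888]
ee_rot: [[0.952, 0.306, 0.001], [0.306, -0.952, 0.0], [0.001, 0.0, -1.0]]
ft_force: [0.4, 0.5, -0.4]
opening: 0.0455
gripper_force: 30.0
```

Seated: the weight has gone off the wrist. Now release, rise and look.

>>> {"name": "step_arm", "arguments": {"targets": [[[0,0,-0.0005,0,0,0,20],[0,0,-0.0005,0,0,0,50],[0,0,-0.0005,0,0,0,55],[0,0,-0.0005,0,0,0,62],[0,0,-0.0005,0,0,0,68],[0,0,0.0,0,0,0,68],[0,0,0.03,0,0,0,68],[0,0,0.07,0,0,0,68],[0,0,0.11,0,0,0,68],[0,0,0.15,0,0,0,68]]]}}

```text
clock: 13.92
ee_pos: [0.5361, 0.2465, 0.2396]
ee_rot: [[0.952, 0.306, -0.001], [0.306, -0.952, -0.0], [-0.001, 0.0, -1.0]]
ft_force: [0.9, 0.5, -1.2]
opening: 0.0642
gripper_force: 0.0
```

>>> {"name": "step_arm", "arguments": {"targets": [[[0,-0.03,0,0,0,7,68],[0,-0.06,0,0,0,14,68],[0,-0.1,0,0,0,21,68],[0,-0.13,0,0,0,28,68],[0,-0.16,0,0,0,35,68],[0,-0.19,0.0,0,0,42,68],[0,-0.19,0.0,0,0,49,68],[0,-0.19,0.0,0,0,56,68],[0,-0.19,0.0,0,0,63,68],[0,-0.19,0.0,0,0,70,68]]]}}

```text
clock: 14.75
ee_pos: [0.5365, 0.0563, 0.2383]
ee_rot: [[0.033, 0.999, 0.0], [0.999, -0.033, 0.0], [0.0, 0.0, -1.0]]
ft_force: [-0.0, 0.6, 1.0]
opening: 0.0642
gripper_force: 0.0
```

```bash
python3 - <<'E'
from h import *
a,c,s=save('wrist','w3.png');print(s['ee_pos'],s['ee_rot'][:,1].round(3),s['opening'],s['joint_pos'].round(2))
A,c1,_=get('scene');B,c2,_=get('side')
for col in('blue','red','green','yellow'):
  for p in blobs(a,col,100): print('w',col,p,onz(c,[p[:2]],.1).round(3))
  for p in blobs(A,col,20):
    for q in blobs(B,col,20):
        X,r=tri(c1,p[:2],c2,q[:2])
        if r<.01 and 0<X[2]<.25: print(col,X.round(3),r.round(4))
E
```

```text
[0.53654679 0.05628747 0.23834117] [ 0.999 -0.033  0.   ] 0.06417675058448685 [-0.    0.06  1.37  0.    1.71  0.03]
w blue (np.float64(435.5), np.float64(98.5), np.int32(2426)) [[0.638 0.144 0.1  ]]
blue [0.637 0.144 0.098] 0.0005
blue [ 0.429 -0.562  0.226] 0.003
w red (np.float64(106.5), np.float64(118.5), np.int32(1138)) [[0.351 0.138 0.1  ]]
w red (np.float64(273.0), np.float64(142.5), np.int32(2136)) [[0.496 0.112 0.1  ]]
w red (np.float64(248.0), np.float64(360.5), np.int32(936)) [[ 0.454 -0.113  0.1  ]]
red [0.323 0.139 0.061] 0.0016
red [0.493 0.111 0.098] 0.0001
red [ 0.452 -0.09   0.106] 0.0032
w green (np.float64(365.0), np.float64(173.0), np.int32(2024)) [[0.577 0.082 0.1  ]]
w green (np.float64(383.0), np.float64(374.5), np.int32(973)) [[ 0.596 -0.135  0.1  ]]
green [0.575 0.082 0.1  ] 0.001
green [ 0.601 -0.215  0.054] 0.0001
yellow [0.836 0.716 0.064] 0.0024
yellow [0.778 0.677 0.061] 0.0018
yellow [0.529 0.252 0.096] 0.0011
```

View pics/w3.png

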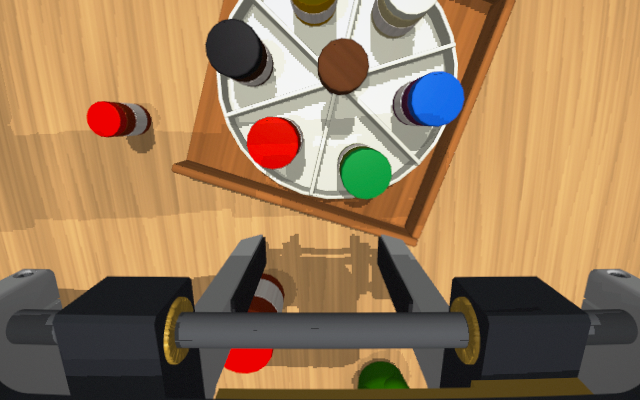

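All jars sit upright in the six compartments (red (273,142), green (365,173), blue (435,98), yellow and white at the top, black (236,48)), and the knob is at (343,67).

```bash
python3 - <<'E'
from h import *
a,c,s=get('wrist')
h=cv2.cvtColor(a,cv2.COLOR_RGB2HSV);print(h[67,343])
H,S,V=[h[:,:,i].astype(int) for i in range(3)]
m=((abs(H-h[67,343,0])<5)&(abs(S-h[67,343,1])<50)&(abs(V-h[67,343,2])<35)).astype(np.uint8)
n,l=cv2.connectedComponents(m);y,x=np.where(l==l[67,343]);print(x.min(),x.max(),y.min(),y.max(),len(x))
k=onz(c,[((x.min()+x.max())/2,(y.min()+y.max())/2)],.135)[0];print('knob',k)
e=onz(c,[(175,163),(413,236)],.044);v=e[1]-e[0];print(e.round(3),np.degrees(np.arctan2(v[1],v[0])))
E
```

```text
[ 11 165 111]
317 366 39 91 2058
knob [0.55628735 0.16854536 0.135     ]
[[ 0.382  0.093  0.044]
 [ 0.637 -0.     0.044]] -20.012002749135693
```

>>> {"name": "step_arm", "arguments": {"targets": [[[0.007,0.037,0,0,0,0,68],[0.014,0.074,0,0,0,0,68],[0.0205,0.1105,0,0,0,0,68],[0.0205,0.1105,0,0,0,0,68],[0.0205,0.1105,-0.03,0,0,0,68],[0.0205,0.1105,-0.06,0,0,0,68],[0.0205,0.1105,-0.09,0,0,0,68],[0.0205,0.1105,-0.106,0,0,0,68],[0.0205,0.1105,-0.106,0,0,0,68],[0.0205,0.1105,-0.106,0,0,0,68]]]}}

```text
clock: 15.78
ee_pos: [0.5564, 0.1668, 0.1314]
ee_rot: [[0.039, 0.999, -0.002], [0.999, -0.039, -0.001], [-0.001, -0.002, -1.0]]
ft_force: [0.4, -0.0, 0.6]
opening: 0.0641
gripper_force: 0.0
```

>>> {"name": "step_arm", "arguments": {"targets": [[[0,0,0,0,0,0,50],[0,0,0,0,0,0,20],[0,0,0,0,0,0,20],[0,0,0,0,0,0,20],[0,0,0,0,0,0,20],[0,0,0,0,0,0,20],[0,0,0,0,0,0,20],[0,0,0,0,0,0,20]]]}}

```text
clock: 16.45
ee_pos: [0.5559, 0.1674, 0.1339]
ee_rot: [[0.038, 0.999, -0.002], [0.999, -0.038, 0.0], [0.0, -0.002, -1.0]]
ft_force: [-5.5, 0.6, 6.2]
opening: 0.0375
gripper_force: 30.0
```

>>> {"name": "step_arm", "arguments": {"targets": [[[0,0,0,0,0,-1,20],[0,0,0,0,0,-3,20],[0,0,0,0,0,-6,20],[0,0,0,0,0,-10,20],[0,0,0,0,0,-14,20],[0,0,0,0,0,-18,20],[0,0,0,0,0,-22,20],[0,0,0,0,0,-26,20],[0,0,0,0,0,-29,20],[0,0,0,0,0,-30,20]]]}}

```text
clock: 17.28
ee_pos: [0.5562, 0.1673, 0.1339]
ee_rot: [[0.534, 0.845, -0.001], [0.845, -0.534, 0.0], [-0.0, -0.001, -1.0]]
ft_force: [-4.6, -0.7, 4.8]
opening: 0.0372
gripper_force: 30.0
```

>>> {"name": "step_arm", "arguments": {"targets": [[[0,0,0,0,0,-1,20],[0,0,0,0,0,-3,20],[0,0,0,0,0,-6,20],[0,0,0,0,0,-10,20],[0,0,0,0,0,-14,20],[0,0,0,0,0,-18,20],[0,0,0,0,0,-22,20],[0,0,0,0,0,-26,20],[0,0,0,0,0,-29,20],[0,0,0,0,0,-31,20]]]}}

```text
clock: 18.12
ee_pos: [0.5564, 0.1671, 0.1339]
ee_rot: [[0.893, 0.449, -0.001], [0.449, -0.893, 0.0], [-0.001, -0.0, -1.0]]
ft_force: [-3.3, -2.2, 4.7]
opening: 0.0375
gripper_force: 30.0
```

>>> {"name": "step_arm", "arguments": {"targets": [[[0,0,0,0,0,0,20],[0,0,0,0,0,0,20],[0,0,0,0,0,0,20]]]}}

```text
clock: 18.37
ee_pos: [0.5564, 0.1671, 0.1339]
ee_rot: [[0.892, 0.451, -0.001], [0.451, -0.892, -0.0], [-0.001, -0.0, -1.0]]
ft_force: [-3.8, -2.6, 4.8]
opening: 0.0374
gripper_force: 30.0
```

```bash
cat > chk.py <<'E'
from h import *
A,c1,s=get('scene');B,c2,_=get('side');print(s['ee_pos'],np.degrees(np.arctan2(s['ee_rot'][1,1],s['ee_rot'][0,1])),s['gripper_force'],s['joint_pos'].round(2))
o=np.array([.5565,.167]);t=np.radians(-19.9);R=np.array([[np.cos(t),np.sin(t)],[-np.sin(t),np.cos(t)]])
for col in('blue','red','green','yellow'):
  Q=blobs(B,col,20)
  for q in Q:
    X=onz(c2,[q[:2]],.096)[0,:2]
    if np.linalg.norm(X-o)<.13: print('side',col,q,(R@(X-o)).round(4))
  for p in blobs(A,col,20):
    X=onz(c1,[p[:2]],.096)[0,:2]
    if np.linalg.norm(X-o)<.13: print('scene',col,p,(R@(X-o)).round(4))
    for q in Q:
        X,r=tri(c1,p[:2],c2,q[:2])
        if r<.01 and .08<X[2]<.12: print('tri',col,X.round(3),r.round(4),(R@(X[:2]-o)).round(4))
cv2.imwrite('pics/fin.png',cv2.resize(B[160:310,160:360],None,fx=4,fy=4,interpolation=cv2.INTER_CUBIC)[:,:,::-1])
E
python3 chk.py
```

```text
[0.55642183 0.16707417 0.13389424] -63.16893239921685 30.00105857849121 [0.19 0.19 1.44 0.   1.52 1.3 ]
side blue (np.float64(272.0), np.float64(201.5), np.int32(181)) [ 0.0471 -0.0731]
scene blue (np.float64(358.0), np.float64(187.0), np.int32(66)) [ 0.0436 -0.0714]
tri blue [0.574 0.083 0.098] 0.0004 [ 0.0452 -0.0727]
side red (np.float64(266.5), np.float64(243.5), np.int32(220)) [-0.0843 -0.0022]
scene red (np.float64(349.5), np.float64(161.5), np.int32(81)) [-0.082  -0.0051]
tri red [0.477 0.192 0.094] 0.0012 [-0.0834 -0.0031]
tri red [ 0.451 -0.088  0.104] 0.003 [-0.0122 -0.2759]
side green (np.float64(286.5), np.float64(222.5), np.int32(202)) [-0.0416 -0.0793]
scene green (np.float64(341.0), np.float64(173.0), np.int32(22)) [-0.0517 -0.0716]
tri green [0.487 0.11  0.103] 0.0011 [-0.0463 -0.077 ]
side yellow (np.float64(224.5), np.float64(223.5), np.int32(216)) [0.0296 0.0763]
scene yellow (np.float64(386.0), np.float64(168.0), np.int32(79)) [0.0306 0.0775]
tri yellow [0.611 0.229 0.096] 0.0015 [0.0303 0.0769]
```

View pics/fin.png

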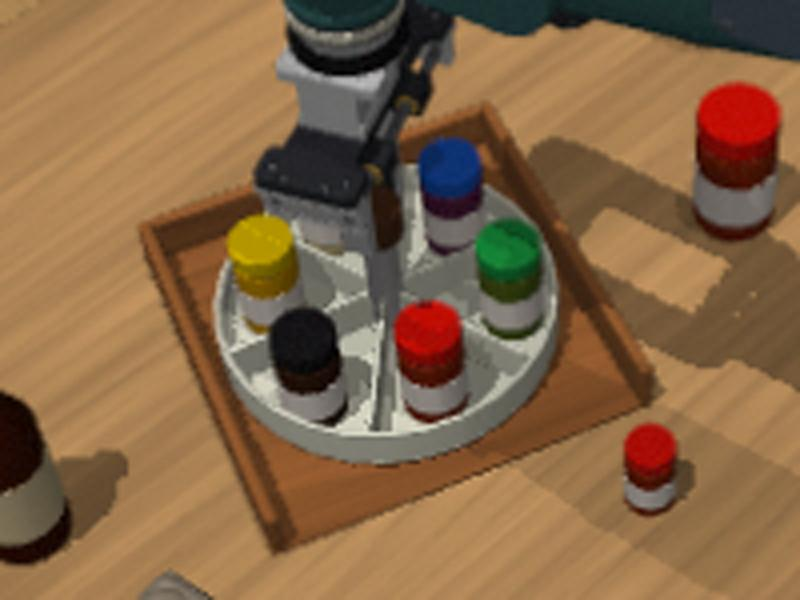

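The red jar is at crop (430,360), in front of the open side's middle and measured 3 mm off the line. All jars are upright and the knob is gripped. One small trim, then hand in.

>>> {"name": "step_arm", "arguments": {"targets": [[[0,0,0,0,0,-1,20],[0,0,0,0,0,-2,20],[0,0,0,0,0,-2,20],[0,0,0,0,0,-2,20],[0,0,0,0,0,-2,20],[0,0,0,0,0,-2,20],[0,0,0,0,0,-2,20]]]}}

```text
clock: 19.05
ee_pos: [0.5564, 0.1671, 0.1339]
ee_rot: [[0.908, 0.42, -0.001], [0.42, -0.908, -0.0], [-0.001, -0.0, -1.0]]
ft_force: [-3.8, -2.2, 5.3]
opening: 0.0374
gripper_force: 30.0
```

```bash
python3 chk.py | grep -E "red|\["; python3 -c "
from plant import finish_job
print(finish_job())"
```

```text
[0.55644802 0.16707633 0.13389239] -65.16971260933654 30.001065731048584 [0.19 0.19 1.44 0.   1.52 1.33]
side blue (np.float64(273.0), np.float64(202.0), np.int32(182)) [ 0.0441 -0.075 ]
scene blue (np.float64(357.0), np.float64(187.0), np.int32(68)) [ 0.0414 -0.0742]
tri blue [0.571 0.082 0.097] 0.0008 [ 0.0426 -0.0749]
side red (np.float64(265.5), np.float64(243.5), np.int32(219)) [-0.0832  0.0002]
scene red (np.float64(349.5), np.float64(161.0), np.int32(79)) [-0.0842 -0.0032]
tri red [0.477 0.194 0.096] 0.0034 [-0.084  -0.0012]
tri red [ 0.452 -0.089  0.103] 0.0031 [-0.0112 -0.2765]
side green (np.float64(286.5), np.float64(223.5), np.int32(198)) [-0.0449 -0.0779]
scene green (np.float64(340.5), np.float64(173.0), np.int32(28)) [-0.0529 -0.0731]
tri green [0.485 0.112 0.101] 0.0002 [-0.0487 -0.0765]
side yellow (np.float64(224.5), np.float64(223.0), np.int32(219)) [0.0313 0.0758]
scene yellow (np.float64(386.5), np.float64(168.5), np.int32(75)) [0.0339 0.0771]
tri yellow [0.613 0.228 0.095] 0.0023 [0.0329 0.0765]
the job is handed in; nothing more can be done
None
```

I handed the job in at about 19 s: both jars stand in the two empty compartments, the red-lidded jar measures about 1 mm off the front middle line, and the knob is still gripped at 30 N; the hand-in call returned no verdict.

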